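Tip the highlighter out of its tube and lay it on the magazine

ROBOT

A 7-joint arm with a two-finger parallel gripper is mounted at the origin on a cart in front of the work surface, level with it; the furniture and walls round the work are solid. World frame = base frame: x ahead of the robot, y to its left, z up, the work surface at z = 0. Lengths are in m, angles in rad, forces in N, time in s.
With the tool pointing down it reaches from about 0.4 to 0.875 m from the base axis. Payload 19.3 kg.
Tool frame: the origin (TCP) lies midway between the tips of the shut fingers; the grasp point (between the pads) lies 19 mm behind it (bot.grip_point_offset is the distance from the TCP to the grasp point, in m); z points along the fingers, y is the direction in which the jaws open and shut (so a half turn about z gives the same grasp; the last joint's range is limited). The gripper opens to 85 mm and grips with 20 to 120 N. Pads are 22 mm wide; open, the fingers measure 114 mm over their backs; the gripper's body (76 mm by 85 mm) begins 54 mm behind the grasp point. The pads swing forward as they close: fully open they stand 13 mm farther back than shut.
Start: joints at [-1.232, 0.521, -0.036, 1.599, 0.021, 1.021, -0.113], TCP at [0.248, 0.573, 0.231] pointing down, gripper open.
Joint ranges: [-2.91, 2.91], [-0.3, 2.13], [-1.5, 1.42], [0.17, 2.43], [-1.26, 4.41], [0.16, 1.93], [-2.52, 2.52]. Speed limits (rad/s): [1.89, 1.89, 2.39, 2.39, 3.01, 3.01, 3.01].

INTERFACE

Orientations are given as [roll, pitch, yaw] about the fixed x, y, z axes, in that order (R = Rz(yaw) Ry(pitch) Rx(roll)).
In Python, from workcell import bot, viewer, workorder gives the robot as it stands.
- The arm moves only by the tool move_arm, never from a script. Its argument "plan" is a list of rows, each a list of 6 numbers: the shift along the tool's x, y, z scaled (see below), then the turn, a rotation vector about the tool's x, y, z scaled (see below). A call has 1 to 5 rows; each row shifts and turns the commanded pose from where the row before left it, along the tool's axes as they then stand; what a row does not reach is not made up. The controller multiplies each number of a shift by 0.025 m and each number of a turn by pi rad. A row lasts 1/10 s, in which the tool goes at most 50 mm and 8.59 degrees, less where a joint would pass 70% of its speed; a pose out of reach is approached as far as the arm can. A call with a number of a shift or a turn outside -1 to 1 is refused whole. A call with a gripper value outside its range is refused whole. "claw" is the closure, from -1 (fully open) to 1 (shut), so that 0 is half open, set as the call begins (left out, the last holds). The fingers move at their own pace and stop on an object; "force" is the grip in N (left out, the last holds). Time passes only in rows, so rows that do not move let the fingers close. It gives the time, the measured TCP pose, the force and the opening at its end, in the units of the state.
- bot.observe(): the state, without advancing time (a new reading comes with each control period).
- viewer.grab_frame(name): name is "side" or "top"; returns the picture (480x640x3 uint8, red, green, blue); there is no depth.
- viewer.camera_info(name): a dict with "K" (3x3 intrinsics, pixels), "D" ([k1, k2, p1, p2, k3] as OpenCV has them; the pictures are not rectified), "R" (3x3) and "t" (3): a world point X has camera coordinates R X + t. Camera axes: x right, y down, z forward; pixel columns grow to the right and rows downward; lengths in m; the calibration is good to about 2 mm. A picture is of the moment at which its call begins. camera_info takes no time and is no camera call.
- workorder.job_done(): hands the job in, once; it reports no verdict.
The state is a dict: "clock": time; "qpos": joint angles; "qd": joint speeds; "joint_efforts": joint torques, N m; "position": TCP position; "tool_rot": TCP orientation; "force": force on the tool from outside, world axes, zero at the start; "moment": the same for the moment, N m; "grip_width": finger opening in m.
Only numpy, scipy, OpenCV 4.12 (cv2) and the standard library are available. Lean on these libraries where they do the work, as an engineer would, in place of code of your own. Each camera call takes 0.05 s, during which the arm holds its last target.

TASK

The highlighter has slipped to the back of the pivoting pen tube. Press the tube's mouth end down until the highlighter slides out against the stop, then draw it out by its exposed end and lay it down, not drop it, lengthways and wholly on the magazine. Do not push the other things on the desk about.

Things in the scene. Friction and masses are not known exactly. Their poses are not given: they have to be found in the camera images.
- highlighter: Fat highlighter pen, a round barrel 125 mm long and 17 mm in diameter, 15 to 30 g, loose. Origin on the barrel's surface, half way along (its underside at the start). Its y axis runs along the pen. It starts inside the tube, its front end 13 to 19 mm inside the mouth, where fingers cannot take it.
- highlighter_mid (a point): Centre of the highlighter, on its long axis, half way along.
- stand: Black stand that carries the tube: foot 150 x 90 x 10 mm, two cheeks rising to 122 mm at either side of the tube's middle. It is fixed to the desk. Origin under the foot's centre, on the desk; x points the way the tube's mouth points, z up.
- tube_frame (a point): Centre of the tube, on the pivot, 105 mm above the desk. Aluminium tube, 33 mm in outer diameter, 151 mm long, closed at its back end by a black cap (76 mm behind the pivot), open at its mouth (75 mm ahead). x runs along the tube to the mouth, z out of its top side; level at rest. The bore is 25 mm high, 21 mm wide and 145 mm deep; the pen lies on the bore's floor with its axis 4 mm below the tube's axis.
- pen_stop (a point): Foot of the upturned end of a tongue 8 mm wide and 4 mm thick that runs on from the bore's floor, 52 mm long; its upturned end, 48 mm ahead of the mouth, rises 8 mm and stops the pen. The pen's front 48 mm then lies bare on the tongue, overhanging it on both sides. To draw it out, raise that end about 10 mm over the stop, then pull along the tube; the bore has play enough. Axes as tube_frame.
- mouth (a point): Centre of the tube's mouth, on the tube's axis; moves with the tube. Axes as tube_frame.
- thumb_plate (a point): Middle of the top face of the ribbed black thumb plate, 34 mm along the tube by 26 mm across, on top of the tube just behind the mouth: 55 mm ahead of the pivot and 21 mm above the tube's axis; moves with the tube. Pressing it down tips the mouth down.
- tube (a joint): Tilt of the tube about the level pivot, rad: 0 level (its rest, against a stop), growing as the mouth goes down, to 0.65 at its lower stop. A weak spring lifts the mouth again: it takes about 3 N on the thumb plate to hold it at the start and 5 N at the lower stop; let go, it rises back to level in under 1 s. The pen slides freely above about 0.35 rad and stays where it is when level.
- magazine: Magazine lying flat, 130 x 200 x 10 mm, fixed in place; its top face is 10 mm above the desk. Origin under its centre; y along its long side.
- stapler: Bystander: black stapler, 38 x 165 x 50 mm, loose. Origin under its centre, y along it.
- mouse: Bystander: black computer mouse, 120 x 57 x 36 mm, loose. Origin under its centre, x along it.
- sticky_pad: Bystander: pad of sticky notes, 62 x 62 x 16 mm, loose. Origin under its centre.
- desk_calculator: Bystander: calculator, 115 x 68 x 16 mm, loose. Origin under its centre, x along it.
Not all that is in view belongs to the job. Of the things that look like the magazine, the larger one is meant.

How it is judged:
By the outcome, as a careful person would: the job done as asked, in the order asked, and still so for the second after the job is handed in, with the robot touching nothing.
It also fails if it takes over 48 s, if anything falls off the work surface, if the arm or the gripper's body presses on something with over 40 N, if the wrist force passes 120 N, or if a joint passes its speed limit or range.

## Working session

There is one attempt and no reset: what is moved stays moved. The work goes in short steps, Python scripts to look and compute and a tool call to move; the robot and the scene stay as the last step left them, time stands still between calls to the robot, and variables do not carry over. Pictures are saved under pics/ and viewed, and the job is handed in when it is done.

Besides the shell and the picture viewer there is one more tool, called as name([rows], argument=value, ...), one row to a line, values as JSON. move_arm: Moves the arm, as the interface text tells. Shifts and turns lie within -1 to 1; 1 stands for 0.025 m of shift or pi rad of turn. Its arguments: {"type":"object","properties":{"plan":{"type":"array","items":{"type":"array","items":{"type":"number"}}},"claw":{"type":"number"},"force":{"type":"number"}},"required":["plan"]}

```bash
mkdir -p pics; ls; python3 - <<'E'
from workcell import bot, viewer, workorder
import cv2
s=bot.observe()
for k,v in s.items(): print(k,v)
for n in ("top","side"):
    c=viewer.camera_info(n); print(n,c)
    cv2.imwrite(f"pics/{n}0.png",viewer.grab_frame(n)[:,:,::-1])
E
```

```text
pics
clock 0.0
qpos [-1.23220325  0.52206243 -0.03633715  1.60000435  0.02120219  1.0210853
 -0.1128223 ]
qd [-0.00025303 -0.00043792 -0.00095268  0.00170215  0.00066108  0.00016862
  0.00090461]
joint_efforts [-3.58886491e-04 -9.27092600e+01  1.97922930e+00 -3.69951332e+01
  1.77930359e-02  7.84116914e-03  2.23173595e-05]
position [0.24833353 0.57317754 0.23069676]
tool_rot [-3.14042104e+00  8.04092514e-05  2.73277688e+00]
force [ 0.46846319 -0.44016359  0.10543482]
moment [ 0.00511524  0.00236099 -0.0444872 ]
grip_width 0.08529222183460469
top {'K': array([[443.19484745,   0.        , 320.41877783],
       [  0.        , 443.19484745, 237.74498987],
       [  0.        ,   0.        ,   1.        ]]), 'D': array([-0.05570334,  0.        ,  0.        ,  0.        ,  0.        ]), 'R': array([[-0.0016586 , -0.99998366, -0.00547059],
       [-0.99453235,  0.00222072, -0.10440535],
       [ 0.10441579,  0.00526751, -0.99451978]]), 't': array([0.24851375, 0.59543879, 1.26326308])}
side {'K': array([[569.6299865 ,   0.        , 312.68002973],
       [  0.        , 569.6299865 , 232.34813638],
       [  0.        ,   0.        ,   1.        ]]), 'D': array([0.04230752, 0.        , 0.        , 0.        , 0.        ]), 'R': array([[-0.99192519, -0.12546624, -0.0185107 ],
       [-0.03699162,  0.42583128, -0.90404609],
       [ 0.1213097 , -0.89606135, -0.42703397]]), 't': array([ 0.58499845, -0.00443602,  1.86092944])}
```

View pics/top0.png

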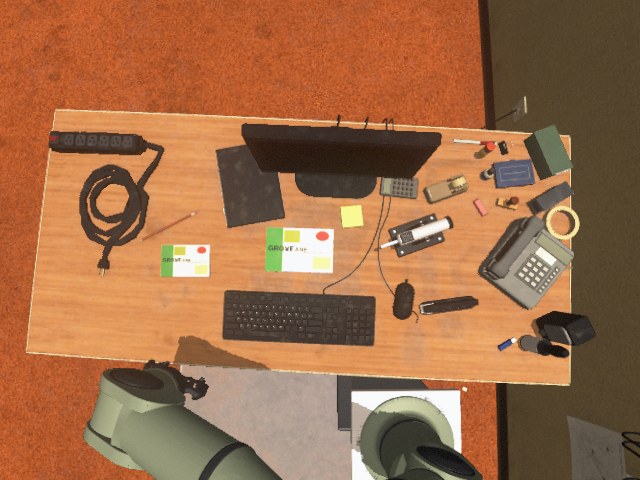

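View pics/side0.png

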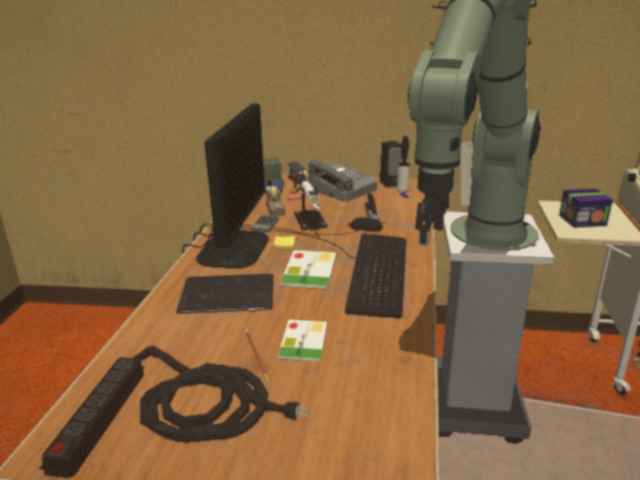

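The top view has two magazine look-alikes, at (300,250) and (186,261). The one at (300,250) is larger, about 68 px against 49 px, so I take it as the one meant. The tube is at (418,235), with its tongue pointing left to about (385,245). I'll enlarge both areas.

```bash
cat > h.py <<'E'
import numpy as np, cv2
from workcell import bot, viewer, workorder
from scipy.spatial.transform import Rotation as Ro
def cam(n):
    c=viewer.camera_info(n); return c["K"],c["D"],np.array(c["R"]),np.array(c["t"])
def ray(n,uv):
    K,D,R,t=cam(n); p=cv2.undistortPoints(np.array([[uv]],float),K,np.array(D))[0,0]
    return -R.T@t, R.T@np.array([p[0],p[1],1.])
def px2w(n,uv,z):
    o,d=ray(n,uv); return o+d*(z-o[2])/d[2]
def w2px(n,X):
    K,D,R,t=cam(n); return cv2.projectPoints(np.array(X,float).reshape(-1,1,3),cv2.Rodrigues(R)[0],t,K,np.array(D))[0][:,0]
def tri(ua,ub):
    o1,d1=ray("top",ua);o2,d2=ray("side",ub)
    s=np.linalg.lstsq(np.c_[d1,-d2],o2-o1,rcond=None)[0]
    a=o1+s[0]*d1;b=o2+s[1]*d2
    return (a+b)/2,np.linalg.norm(a-b)
def crop(n,x,y,w,h,k,name,src=None):
    im=cv2.imread(src) if src else viewer.grab_frame(n)[:,:,::-1]
    cv2.imwrite(name,cv2.resize(im[y:y+h,x:x+w],None,fx=k,fy=k,interpolation=cv2.INTER_CUBIC))
E
python3 - <<'E'
from h import *
crop("top",340,180,120,90,6,"pics/t1.png","pics/top0.png")
crop("top",250,215,100,70,6,"pics/t2.png","pics/top0.png")
crop("side",240,150,130,100,6,"pics/s1.png","pics/side0.png")
E
```

```text
(no output)
```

View pics/t1.png

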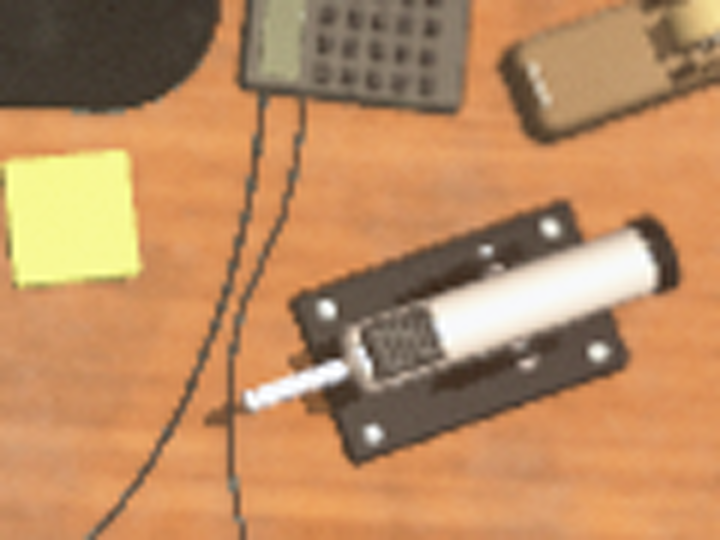

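View pics/t2.png

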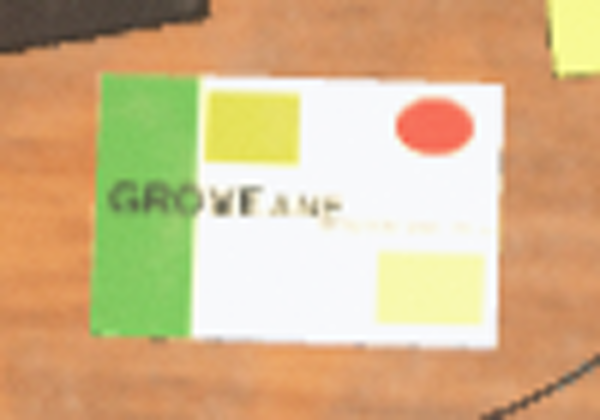

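View pics/s1.png

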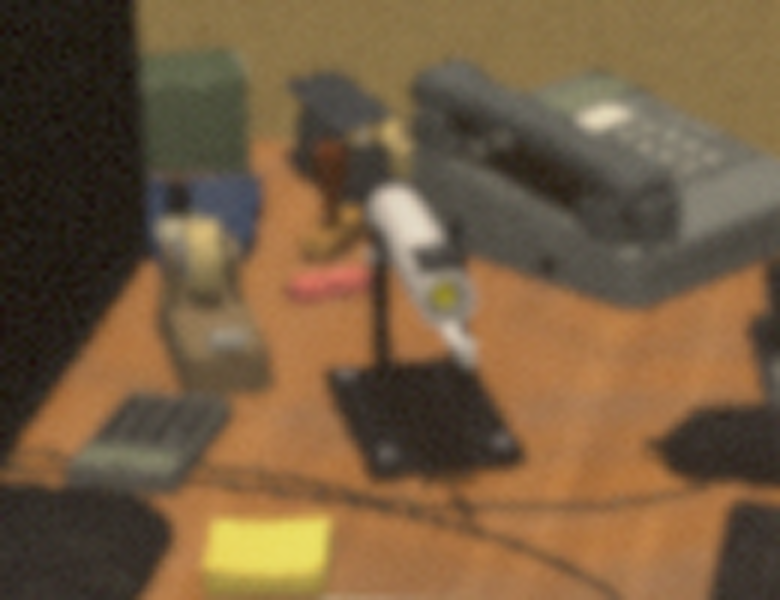

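The crops confirm it. The magazine corners in t2 are at (102,74), (503,86), (497,347) and (91,335). The stand foot's screws, the plate centre (402,340), the tongue tip (250,402) and the cap (665,255) are all clear in t1. The pen shows as a yellow disc inside the mouth at (445,295) in s1.

```bash
python3 - <<'E'
from h import *
f=lambda p,o,k=6:((p[0]+.5)/k-.5+o[0],(p[1]+.5)/k-.5+o[1])
o1=(340,180);o2=(250,215)
np.set_printoptions(precision=4,suppress=True)
M=[px2w("top",f(p,o2),.01) for p in [(102,74),(503,86),(497,347),(91,335)]]
for m in M:print(m)
print("mag c",np.mean(M,0),[np.linalg.norm(M[i]-M[(i+1)%4]) for i in range(4)], "long dir",np.degrees(np.arctan2(*(M[0]+M[3]-M[1]-M[2])[[1,0]])))
F=[px2w("top",f(p,o1),.01) for p in [(295,297),(568,203),(628,362),(358,462)]]
print("foot",np.mean(F,0),[np.linalg.norm(F[i]-F[(i+1)%4]) for i in range(4)])
for a,b in((1,0),(2,3)): d=F[b]-F[a];print(np.degrees(np.arctan2(d[1],d[0])))
S=[px2w("top",f(p,o1),.01) for p in [(326,309),(550,228),(598,351),(373,433)]]
print("screws",np.mean(S,0))
for a,b in((1,0),(2,3)): d=S[b]-S[a];print(np.degrees(np.arctan2(d[1],d[0])))
print("plate",px2w("top",f((402,340),o1),.126))
print("tip",px2w("top",f((250,402),o1),.098))
print("cap",px2w("top",f((665,252),o1),.110))
# predict
c=np.mean(S,0)
for deg in (155,160,165,70,): pass
print("plate tri",tri(f((402,340),o1),f((440,258),(240,150))), "disc side ray mouth",tri(f((350,358),o1),f((440,292),(240,150))))
E
```

```text
[0.6311 0.4081 0.01  ]
[0.6246 0.2087 0.01  ]
[0.4954 0.2123 0.01  ]
[0.5015 0.4121 0.01  ]
mag c [0.5631 0.3103 0.01  ] [np.float64(0.19944788022348203), np.float64(0.12925723333507155), np.float64(0.19993312964448973), np.float64(0.12960158576996508)] long dir 88.18163123731085
foot [ 0.6067 -0.0393  0.01  ] [np.float64(0.14540231418995822), np.float64(0.08451393351958353), np.float64(0.14419426029326202), np.float64(0.08731763457406203)]
108.87709058828604
109.98596806737206
screws [ 0.607 -0.039  0.01 ]
109.7268232293957
109.7160771135665
plate [0.5896 0.0131 0.126 ]
tip [0.564  0.0787 0.098 ]
cap [ 0.6318 -0.1125  0.11  ]
plate tri (array([0.5877, 0.012 , 0.1213]), np.float64(0.004895449300775603)) disc side ray mouth (array([0.5828, 0.0341, 0.1101]), np.float64(0.0004628449601050486))
```

Stand found at (0.607, -0.039), yaw about 109.7°. The foot size, plate position and tongue tip all agree with the description. Magazine centre is (0.563, 0.310), 200 x 129 mm, with its long side at 88.2°. Next I shut the gripper and turn the tool to align with the tube.

move_arm([
  [0,0,0,0,0,0.0434],
  [0,0,0,0,0,0.0434],
  [0,0,0,0,0,0.0434],
  [0,0,0,0,0,0.0434],
  [0,0,0,0,0,0.0434],
], claw=1, force=30)

```text
clock: 0.6
position: [0.2484, 0.5733, 0.231]
tool_rot: [-3.141, 0.0, 2.045]
force: [-0.5, 0.4, -0.3]
grip_width: 0.012
```

move_arm([
  [-1,0,0,0,0,0.0434],
  [-1,0.2,0,0,0,0],
  [-1,0.2,0,0,0,0],
  [-1,0.2,0,0,0,0],
  [-1,0.2,0,0,0,0],
])

```text
clock: 1.1
position: [0.3128, 0.4629, 0.2311]
tool_rot: [-3.141, 0.0, 1.915]
force: [0.6, 0.7, -0.0]
grip_width: -0.0
```

move_arm([
  [-1,0.2,0,0,0,0],
  [-1,0.2,0,0,0,0],
  [-1,0.2,0,0,0,0],
  [-1,0.2,0,0,0,0],
  [-1,0.2,0,0,0,0],
])

```text
clock: 1.6
position: [0.3786, 0.3536, 0.2312]
tool_rot: [-3.141, 0.0, 1.915]
force: [0.5, 0.8, -0.1]
grip_width: 0.0006
```

move_arm([
  [-1,0.2,0,0,0,0],
  [-1,0.2,0,0,0,0],
  [-1,0.2,0,0,0,0],
  [-1,0.2,0,0,0,0],
  [-1,0.2,0,0,0,0],
])

```text
clock: 2.1
position: [0.4442, 0.2444, 0.2312]
tool_rot: [-3.141, 0.0, 1.915]
force: [-0.6, 0.6, 0.9]
grip_width: -0.0002
```

move_arm([
  [-1,0.2,0,0,0,0],
  [-1,0.2,0,0,0,0],
  [-1,0.2,0,0,0,0],
  [-1,0.2,0,0,0,0],
  [-1,0.2,0,0,0,0],
])

```text
clock: 2.6
position: [0.5099, 0.1352, 0.2311]
tool_rot: [-3.141, 0.0, 1.915]
force: [-0.5, 0.5, -0.3]
grip_width: -0.0001
```

```bash
cat >> h.py <<'E'
def go(X):
    s=bot.observe(); R=Ro.from_euler('xyz',s["tool_rot"]); d=R.inv().apply(np.array(X)-s["position"])
    print("t",s["clock"],"pos",np.round(s["position"],4),"rot",np.round(s["tool_rot"],4),"tool shift/25mm",np.round(d/.025,2))
E
python3 -c "
from h import *
go([.5868,.0175,.150])"
```

```text
t 2.6 pos [0.5099 0.1352 0.2311] rot [-3.1411  0.      1.9148] tool shift/25mm [-5.47  1.31  3.24]
```

move_arm([
  [-1,0.25,0.3,0,0,0],
  [-1,0.25,0.4,0,0,0],
  [-1,0.25,0.4,0,0,0],
  [-1,0.25,0.5,0,0,0],
  [-1,0.25,0.6,0,0,0],
])

```text
clock: 3.1
position: [0.5817, 0.0281, 0.1758]
tool_rot: [3.142, -0.0, 1.915]
force: [0.4, 0.9, 0.6]
grip_width: -0.0002
```

move_arm([
  [-0.4,0.04,0.5,0,0,0],
  [0,0,0.4,0,0,0],
  [0,0,0,0,0,0],
])

```text
clock: 3.4
position: [0.5843, 0.0208, 0.1524]
tool_rot: [-3.139, -0.001, 1.915]
force: [-0.4, 1.1, 0.5]
grip_width: -0.0001
```

```bash
python3 -c "
from h import *
go([.5868,.0175,.130])
crop('top',340,180,120,90,6,'pics/t3.png')"
```

```text
t 3.4 pos [0.5843 0.0208 0.1524] rot [-3.1392e+00 -1.0000e-03  1.9152e+00] tool shift/25mm [-0.16  0.05  0.9 ]
```

View pics/t3.png

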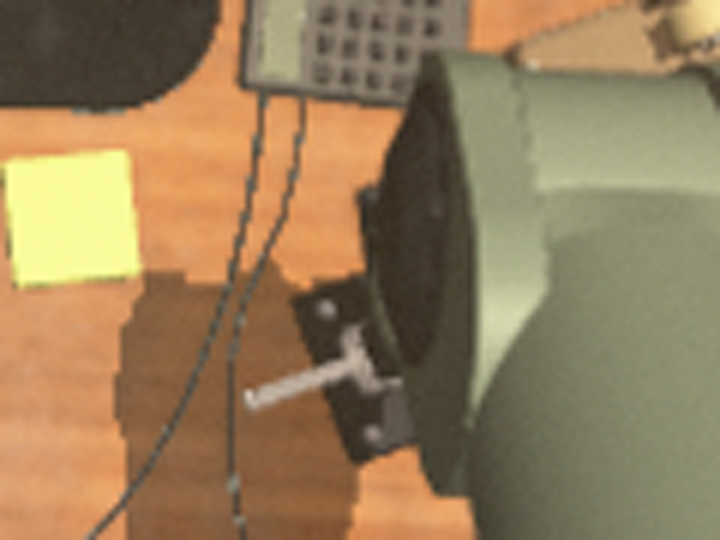

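The wrist hides the plate, but the tongue is still visible with its tip at (250,400). I go down onto the plate in small steps.

move_arm([
  [-0.16,0.05,0.3,0,0,0],
  [0,0,0.3,0,0,0],
  [0,0,0.2,0,0,0],
  [0,0,0.2,0,0,0],
  [0,0,0.1,0,0,0],
])

```text
clock: 3.95
position: [0.5878, 0.0167, 0.1258]
tool_rot: [-3.141, -0.0, 1.915]
force: [-1.1, 2.1, 3.6]
grip_width: -0.0
```

move_arm([
  [0,0,0.1,0,0,0],
  [0,0,0.1,0,0,0],
  [0,0,0.1,0,0,0],
  [0,0,0.1,0,0,0],
  [0,0,0.1,0,0,0],
])

```text
clock: 4.45
position: [0.588, 0.0169, 0.1137]
tool_rot: [3.141, -0.0, 1.915]
force: [-1.4, 4.6, 4.1]
grip_width: -0.0001
```

Contact came at z about 0.126, as expected, and the plate is going down. I continue to about z = 0.101.

move_arm([
  [0,0,0.1,0,0,0],
  [0,0,0.1,0,0,0],
  [0,0,0.1,0,0,0],
  [0,0,0.1,0,0,0],
  [0,0,0.1,0,0,0],
])

```text
clock: 4.95
position: [0.5879, 0.017, 0.1011]
tool_rot: [3.142, -0.0, 1.915]
force: [-1.8, 5.3, 2.9]
grip_width: 0.0001
```

move_arm([
  [0,0,0,0,0,0],
  [0,0,0,0,0,0],
  [0,0,0,0,0,0],
  [0,0,0,0,0,0],
])

```text
clock: 5.35
position: [0.5879, 0.0168, 0.1011]
tool_rot: [-3.141, -0.0, 1.915]
force: [-0.4, 5.2, 1.9]
grip_width: -0.0001
```

```bash
python3 -c "
from h import *
crop('top',340,180,120,90,6,'pics/t4.png')
crop('side',240,150,130,100,6,'pics/s4.png')
print(bot.observe()['force'])"
```

```text
[-1.82017132  5.70791927  2.96281509]
```

View pics/t4.png

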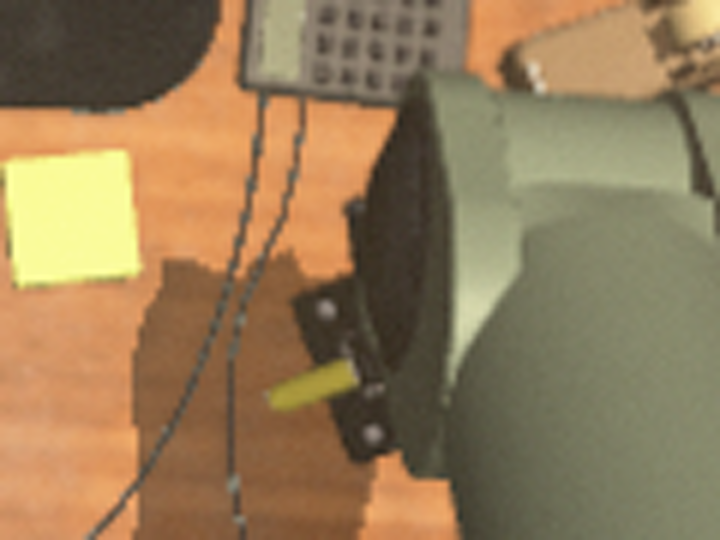

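View pics/s4.png

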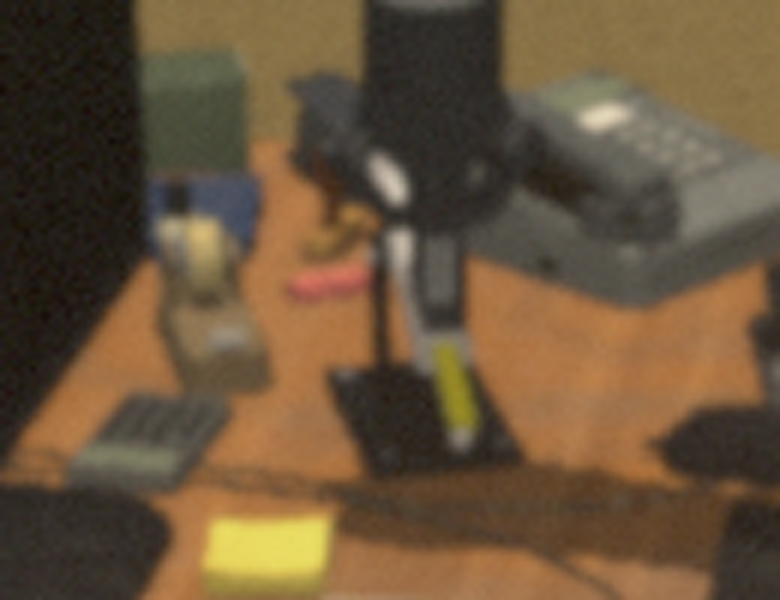

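The tube is tipped and the yellow pen lies bare on the tongue, with its tip at (270,405) in t4, against the stop. I now raise the tool slowly so the tube comes back level.

move_arm([
  [0,0,-0.1,0,0,0],
  [0,0,-0.2,0,0,0],
  [0,0,-0.2,0,0,0],
  [0,0,-0.2,0,0,0],
  [0,0,-0.2,0,0,0],
])

```text
clock: 5.95
position: [0.5881, 0.0163, 0.1244]
tool_rot: [3.141, 0.0, 1.914]
force: [0.5, -0.1, 0.8]
grip_width: -0.0001
```

move_arm([
  [0,0,-0.2,0,0,0],
  [0,0,-0.5,0,0,0],
  [0,0,-0.8,0,0,0],
  [0,0,-1,0,0,0],
  [0,0,-0.8,0,0,0],
])

```text
clock: 6.45
position: [0.5881, 0.0165, 0.2084]
tool_rot: [3.141, 0.0, 1.915]
force: [1.0, -0.7, -0.5]
grip_width: -0.0003
```

move_arm([
  [0.5,0,0,0,0,0],
  [1,0,0,0,0,0],
  [0.5,0,0,0,0,0],
  [0,0,0,0,0,0],
  [0,0,0,0,0,0],
], claw=0.1)

```text
clock: 6.95
position: [0.5712, 0.0634, 0.2063]
tool_rot: [-3.141, 0.0, 1.915]
force: [-0.0, -0.0, 0.5]
grip_width: 0.0382
```

```bash
python3 -c "
from h import *
crop('top',340,180,120,90,6,'pics/t5.png')
crop('side',240,150,130,100,6,'pics/s5.png')
s=np.array([.607,-.039,0]);u=np.array([np.cos(np.radians(109.7)),np.sin(np.radians(109.7)),0])
go(s+u*.101+[0,0,.15])
print(bot.observe()['grip_width'],w2px('top',[s+u*.123+[0,0,.101],s+u*.075+[0,0,.101]]),w2px('side',[s+u*.123+[0,0,.101],s+u*.075+[0,0,.101]]))"
```

```text
t 7.05 pos [0.5713 0.0627 0.2063] rot [-3.1414e+00  5.0000e-04  1.9138e+00] tool shift/25mm [-0.27 -0.03  2.25]
0.03839169176606487 [[382.07384683 245.93770549]
 [398.29041427 240.06856718]] [[316.60486252 206.03252066]
 [313.3361707  200.55480876]]
```

View pics/t5.png

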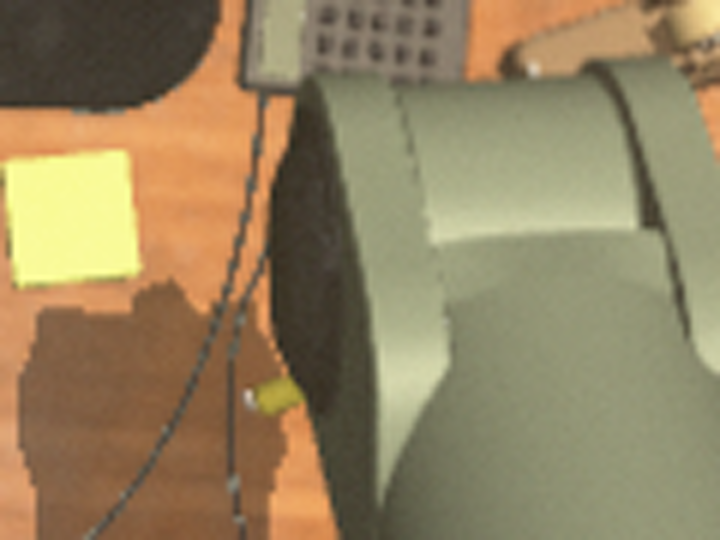

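View pics/s5.png

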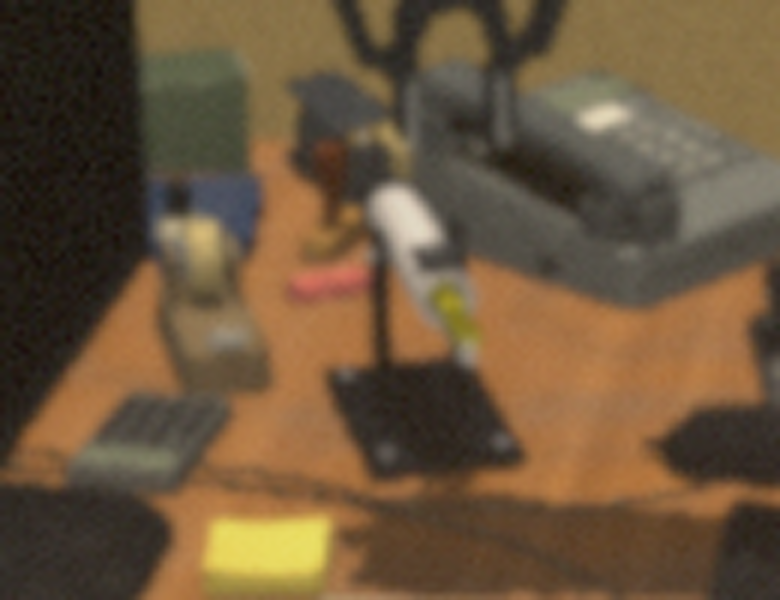

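The tube is level again and the pen's bare end reaches the stop. The predicted tip, (252,396) in the crop, matches the picture. I descend over it with the jaws at 38 mm.

move_arm([
  [-0.27,-0.03,0.5,0,0,0],
  [0,0,1,0,0,0],
  [0,0,0.75,0,0,0],
  [0,0,0,0,0,0],
])

```text
clock: 7.45
position: [0.5714, 0.0558, 0.1473]
tool_rot: [-3.137, -0.0, 1.914]
force: [0.4, -0.2, 0.5]
grip_width: 0.0386
```

```bash
python3 -c "
from h import *
crop('side',260,150,100,75,8,'pics/s6.png')
s=np.array([.607,-.039,0]);u=np.array([np.cos(np.radians(109.7)),np.sin(np.radians(109.7)),0])
go(s+u*.101+[0,0,.0935])"
```

```text
t 7.5 pos [0.5722 0.056  0.1489] rot [-3.1391e+00  1.0000e-04  1.9136e+00] tool shift/25mm [-0.01  0.04  2.21]
```

View pics/s6.png

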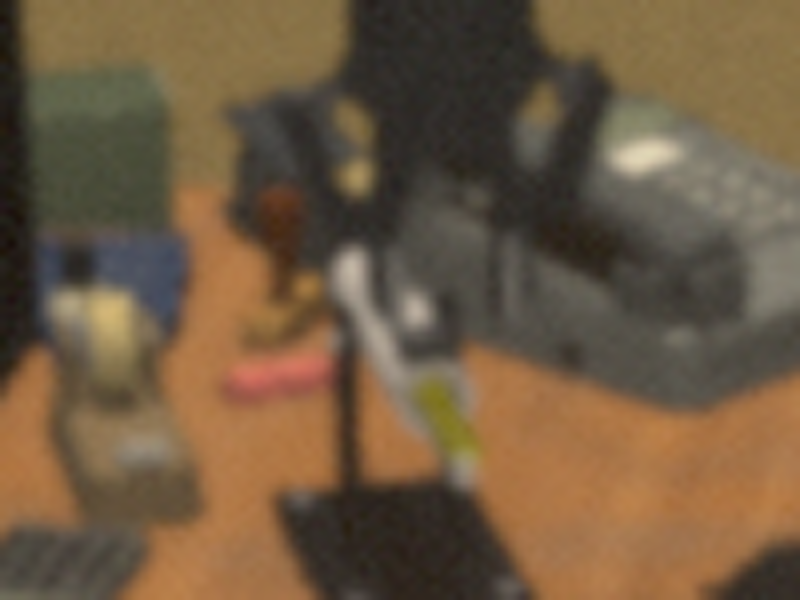

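The fingers straddle the line of the pen, with tips near (400,330) and (500,300) and the pen end at (450,420) below them. I descend to the grasp height, then close.

move_arm([
  [0,0.04,0.6,0,0,0],
  [0,0,0.6,0,0,0],
  [0,0,0.5,0,0,0],
  [0,0,0.3,0,0,0],
  [0,0,0.21,0,0,0],
])

```text
clock: 8.0
position: [0.5737, 0.0573, 0.0943]
tool_rot: [-3.141, 0.0, 1.915]
force: [-0.5, 0.7, 0.7]
grip_width: 0.0386
```

```bash
python3 -c "
from h import *
crop('side',260,150,100,75,8,'pics/s7.png')
s=np.array([.607,-.039,0]);u=np.array([np.cos(np.radians(109.7)),np.sin(np.radians(109.7)),0])
go(s+u*.101+[0,0,.0935]); print(bot.observe()['force'])"
```

```text
t 8.05 pos [0.5734 0.0573 0.0938] rot [-3.1408 -0.      1.9147] tool shift/25mm [-0.04 -0.03  0.01]
[-0.9223551   0.57748791 -1.78221812]
```

View pics/s7.png

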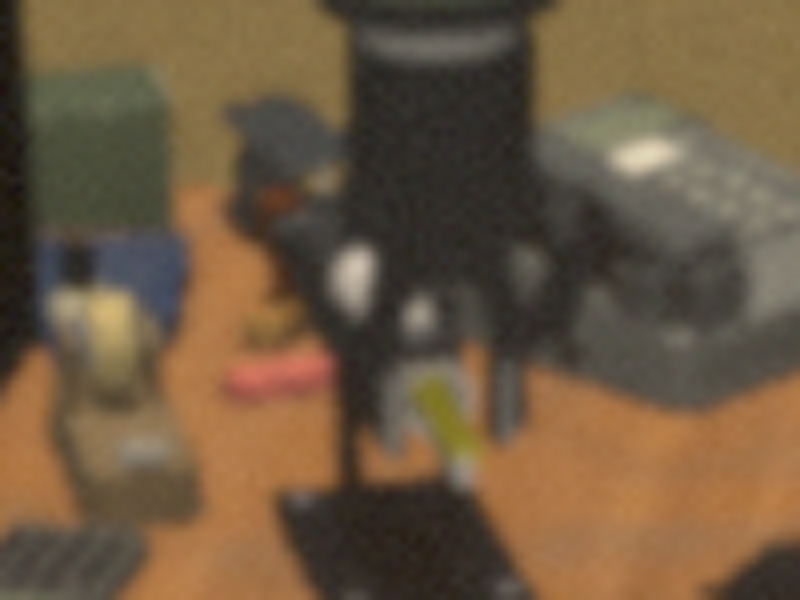

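The pen, at (450,420), sits between the fingers at about x = 390 and x = 510. I close the gripper on it.

move_arm([
  [0,0,0,0,0,0],
  [0,0,0,0,0,0],
  [0,0,0,0,0,0],
  [0,0,0,0,0,0],
], claw=1, force=30)

```text
clock: 8.45
position: [0.5739, 0.0574, 0.0952]
tool_rot: [3.141, 0.0, 1.915]
force: [0.0, 0.0, 0.5]
grip_width: 0.0138
```

```bash
python3 -c "
from h import *
crop('side',260,150,100,75,8,'pics/s8.png')
o=bot.observe();print(o['grip_width'],o['force'],o['moment'],o['position'])"
```

```text
0.013418238214024153 [-0.20781533 -0.8276116  -0.1672202 ] [-0.0251658  -0.05499729  0.04639925] [0.57386535 0.05742049 0.0951163 ]
```

View pics/s8.png

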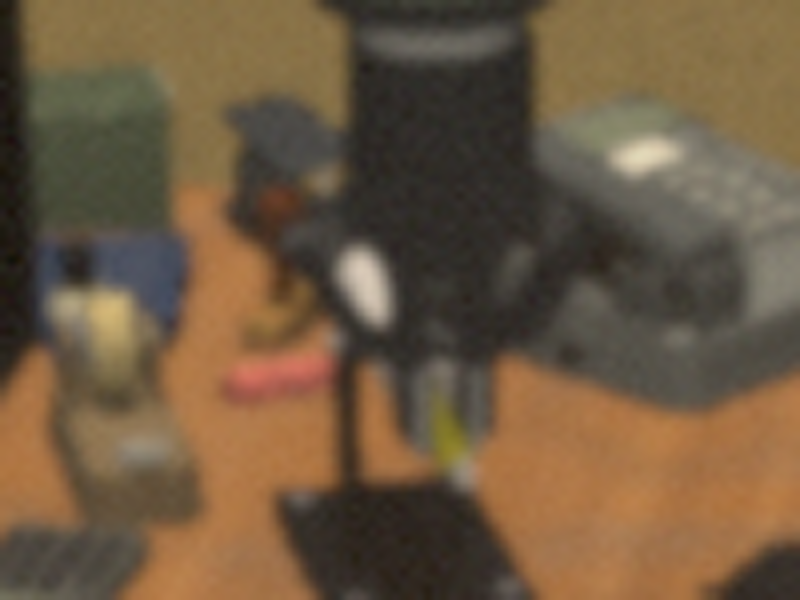

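move_arm([
  [0,0,0,0,0,0],
  [0,0,0,0,0,0],
])

```text
clock: 8.7
position: [0.5738, 0.0574, 0.0949]
tool_rot: [3.141, 0.0, 1.915]
force: [0.0, 0.1, 0.2]
grip_width: 0.014
```

```bash
python3 -c "
from h import *
crop('side',290,180,50,38,16,'pics/s9.png')
crop('top',340,180,120,90,6,'pics/t9.png')
for i in range(3):
  o=bot.observe();print(o['grip_width'],o['force'],o['moment'],o['position'])
p=o['position']; print(w2px('side',[p,p+[0,0,.0085]]))
"
```

```text
0.014095125399044712 [ 0.42351666 -0.20160828  0.81399081] [-0.03370621 -0.07930926  0.04967547] [0.57370294 0.05739918 0.09483811]
0.014095125399044712 [ 0.42351666 -0.20160828  0.81399081] [-0.03370621 -0.07930926  0.04967547] [0.57370294 0.05739918 0.09483811]
0.014095125399044712 [ 0.42351666 -0.20160828  0.81399081] [-0.03370621 -0.07930926  0.04967547] [0.57370294 0.05739918 0.09483811]
[[314.83993903 205.40565524]
 [314.79540121 202.96613127]]
```

View pics/s9.png

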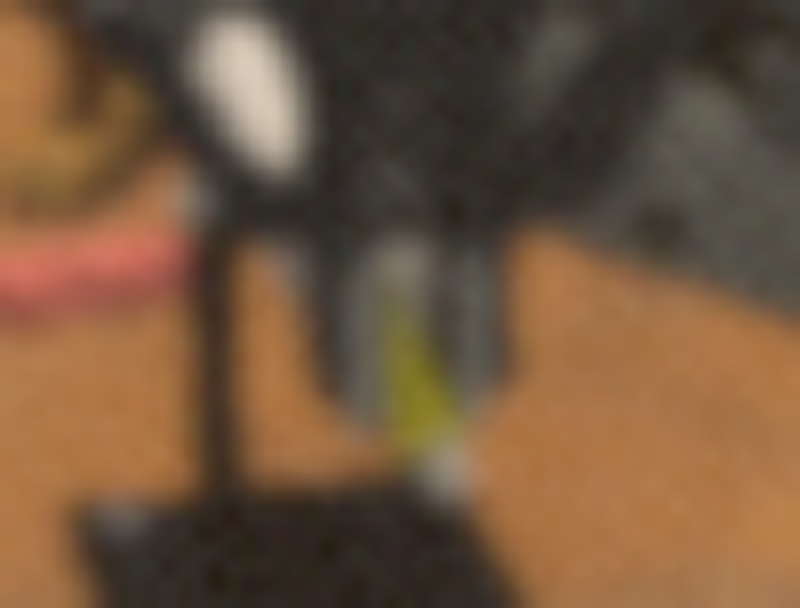

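View pics/t9.png

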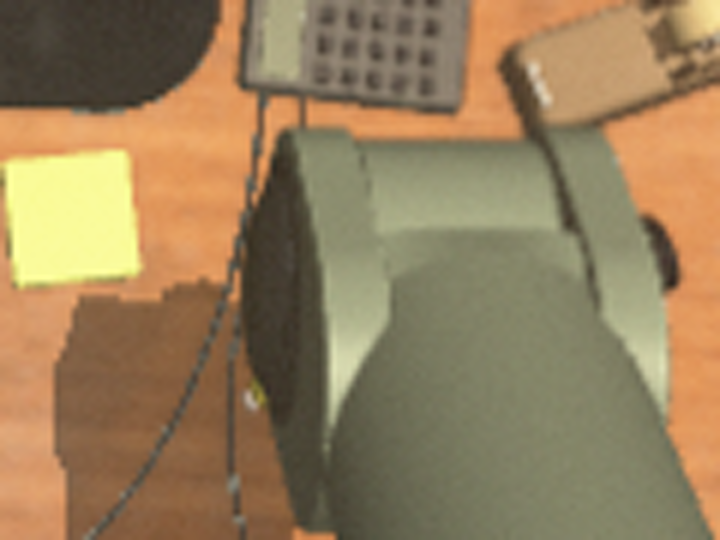

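The gripper reads 14 mm on a 17 mm barrel, which suggests it holds the pen near the fingertips. I open slightly, go 3 mm lower and grip again to compare.

move_arm([
  [0,0,0,0,0,0],
  [0,0,0,0,0,0],
  [0,0,0.12,0,0,0],
  [0,0,0,0,0,0],
], claw=0.3)

```text
clock: 9.2
position: [0.5734, 0.0574, 0.0914]
tool_rot: [-3.141, -0.0, 1.915]
force: [-0.4, -0.1, 0.6]
grip_width: 0.0297
```

move_arm([
  [0,0,0,0,0,0],
  [0,0,0,0,0,0],
  [0,0,0,0,0,0],
  [0,0,0,0,0,0],
], claw=1, force=30)

```text
clock: 9.6
position: [0.5737, 0.0574, 0.0918]
tool_rot: [3.142, 0.0, 1.915]
force: [-0.5, -0.4, 0.0]
grip_width: 0.0142
```

The reading is 14.2 mm again, so it is an offset of the gripper reading rather than a chord of the barrel. I keep this deeper grip. Next I pitch the pen's front up 0.085 rad about its back end, about 10.6 mm at the stop.

move_arm([
  [0,0,-0.088,0,0.0068,0],
  [0,0,-0.088,0,0.0068,0],
  [0,0,-0.088,0,0.0068,0],
  [0,0,-0.088,0,0.0068,0],
  [0,0,0,0,0,0],
])

```text
clock: 10.1
position: [0.5741, 0.0561, 0.101]
tool_rot: [3.141, -0.086, 1.913]
force: [0.3, 0.0, -0.4]
grip_width: 0.0136
```

```bash
python3 -c "
from h import *
crop('side',280,170,70,52,11,'pics/s10.png')
o=bot.observe();print(o['grip_width'],o['force'],o['moment'],o['position'],o['tool_rot'])
"
```

```text
0.014005163476362768 [ 0.3107019  -0.26369787 -0.42418948] [-0.06192947 -0.04776822  0.02558972] [0.57395355 0.05647203 0.10077071] [ 3.14124437 -0.08579904  1.91347601]
```

View pics/s10.png

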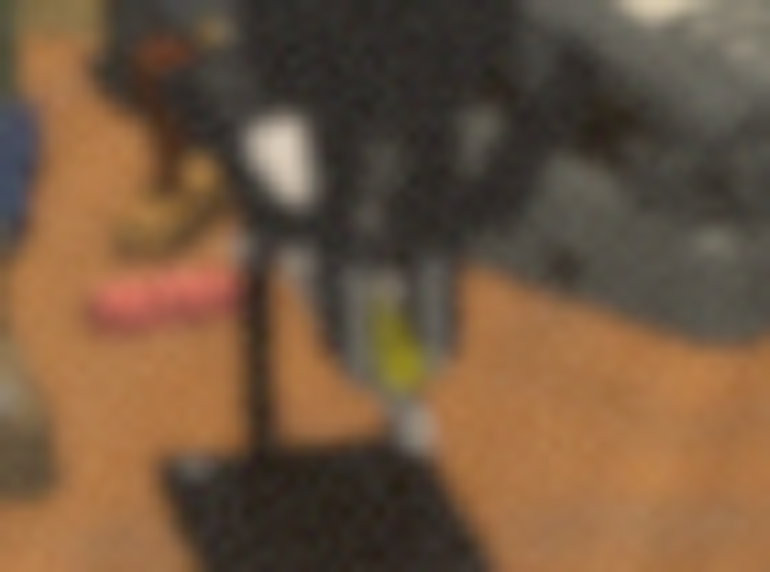

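The pen end at (400,365) now stands clear above the white stop at (415,430). Forces are near zero. I draw it out along its own axis.

move_arm([
  [0.2,0,0,0,0,0],
  [0.3,0,0,0,0,0],
  [0.3,0,0,0,0,0],
  [0.3,0,0,0,0,0],
  [0.3,0,0,0,0,0],
])

```text
clock: 10.65
position: [0.5616, 0.091, 0.1036]
tool_rot: [-3.142, -0.085, 1.915]
force: [0.9, 0.6, -0.9]
grip_width: 0.0142
```

```bash
python3 -c "
from h import *
crop('side',280,170,70,52,11,'pics/s11.png')
o=bot.observe();print(o['grip_width'],o['force'],o['moment'],o['position'],o['tool_rot'])
"
```

```text
0.01413047926853747 [-0.3905615   2.29741532 -0.34832182] [ 0.05664035 -0.02005178  0.01972954] [0.56132245 0.09227075 0.103694  ] [ 3.14155709 -0.08620785  1.91647337]
```

View pics/s11.png

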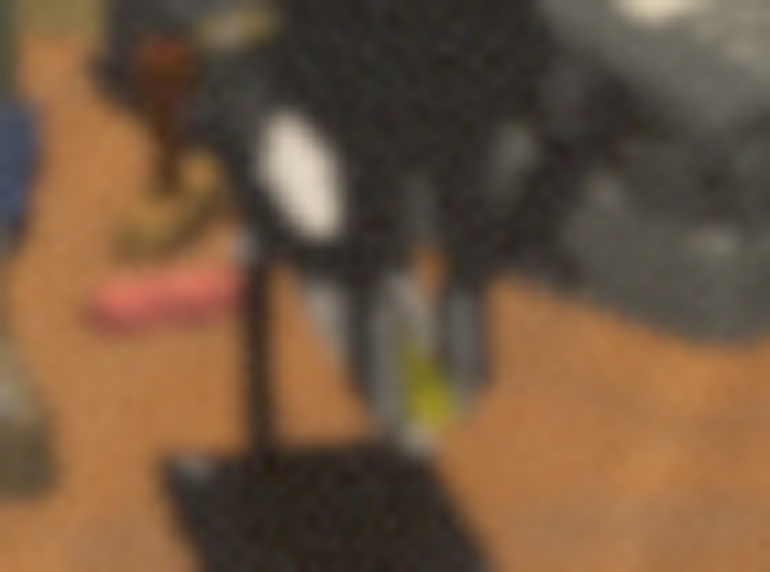

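The pen moves with the gripper and passes over the stop. I keep pulling.

move_arm([
  [0.4,0,0,0,0,0],
  [0.4,0,0,0,0,0],
  [0.4,0,0,0,0,0],
  [0.4,0,0,0,0,0],
  [0.4,0,0,0,0,0],
])

```text
clock: 11.2
position: [0.5449, 0.1378, 0.108]
tool_rot: [3.142, -0.085, 1.915]
force: [0.6, 0.3, -0.9]
grip_width: 0.014
```

move_arm([
  [0.5,0,0,0,0,0],
  [0.6,0,0,0,0,0],
  [0.6,0,-0.3,0,0,0],
  [0.4,0,-0.8,0,0,0],
  [0,0,-0.8,0,0,0],
])

```text
clock: 11.7
position: [0.528, 0.1846, 0.1607]
tool_rot: [-3.141, -0.086, 1.917]
force: [-0.4, -0.1, -0.5]
grip_width: 0.0142
```

```bash
python3 -c "
from h import *
im=viewer.grab_frame('side')[:,:,::-1];cv2.imwrite('pics/side12.png',im)
crop('side',250,140,110,82,7,'pics/s12.png','pics/side12.png')
im=viewer.grab_frame('top')[:,:,::-1];cv2.imwrite('pics/top12.png',im)
crop('side',330,170,120,90,6,'pics/t12.png','pics/top12.png')
o=bot.observe();print(o['grip_width'],o['force'],o['moment'],o['position'],o['tool_rot'])
"
```

```text
0.014296097472315559 [ 0.85279031 -0.6185494  -0.29433754] [-0.12140024 -0.05566487  0.03432097] [0.52978424 0.18354845 0.16249278] [ 3.13774079 -0.08567827  1.91559561]
```

View pics/s12.png

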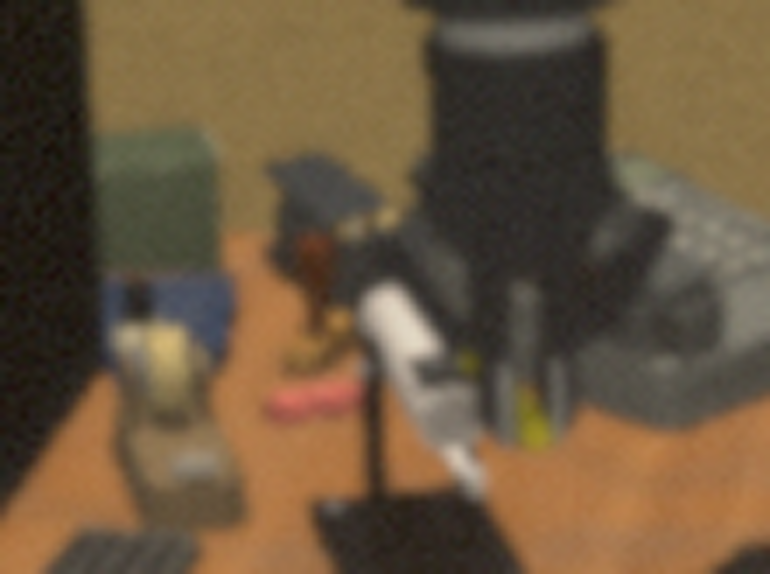

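View pics/t12.png

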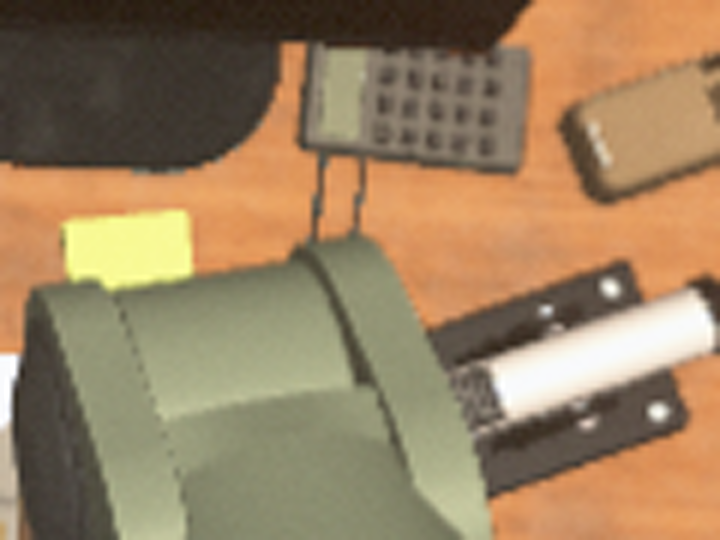

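The pen is out, with its back end visible at (470,360) in s12, and the tube is empty and level. Next I level the tool and turn it 21.5° towards the magazine's long axis.

move_arm([
  [0,0,0,0,-0.0136,0],
  [0,0,0,0,-0.0136,0],
  [0,0,0,0,0,0.04],
  [0,0,0,0,0,0.04],
  [0,0,0,0,0,0.04],
])

```text
clock: 12.3
position: [0.5285, 0.1829, 0.1596]
tool_rot: [-3.141, -0.0, 1.533]
force: [-0.4, 0.3, 0.1]
grip_width: 0.0141
```

```bash
python3 -c "
from h import *
go([.5643,.3515,.10])
"
```

```text
t 12.3 pos [0.5285 0.1829 0.1596] rot [-3.1414 -0.      1.5329] tool shift/25mm [6.79 1.17 2.38]
```

move_arm([
  [0.7,0.2,0,0,0,0],
  [1,0.2,0,0,0,0],
  [1,0.2,0,0,0,0],
  [1,0.2,0,0,0,0],
  [1,0.2,0,0,0,0],
])

```text
clock: 12.8
position: [0.5576, 0.3012, 0.1595]
tool_rot: [-3.141, -0.0, 1.54]
force: [0.2, -0.3, 0.5]
grip_width: 0.0141
```

move_arm([
  [1,0.17,0.4,0,0,0],
  [0.7,0,0.7,0,0,0],
  [0.39,0,0.7,0,0,0],
  [0,0,0.4,0,0,0],
  [0,0,0,0,0,0],
])

```text
clock: 13.3
position: [0.563, 0.3499, 0.103]
tool_rot: [-3.14, 0.002, 1.538]
force: [0.3, -0.2, -0.0]
grip_width: 0.014
```

```bash
python3 -c "
from h import *
go([.5643,.3515,.012])
im=viewer.grab_frame('side')[:,:,::-1];cv2.imwrite('pics/side13.png',im)
crop('side',250,200,110,82,7,'pics/s13.png','pics/side13.png')
im=viewer.grab_frame('top')[:,:,::-1];cv2.imwrite('pics/top13.png',im)
crop('side',240,200,120,90,6,'pics/t13.png','pics/top13.png')
o=bot.observe();p=o['position']; R=Ro.from_euler('xyz',o['tool_rot']).as_matrix()
ax=p-R[:,2]*.0095
P=[ax+R[:,0]*.021,ax-R[:,0]*.104]
print((w2px('side',P)-[250,200])*7,(w2px('top',P)-[240,200])*6)
"
```

```text
t 13.3 pos [0.563  0.3499 0.103 ] rot [-3.1397e+00  2.1000e-03  1.5379e+00] tool shift/25mm [0.07 0.06 3.64]
[[376.95417579 301.25320196]
 [428.93855652 168.68210466]] [[210.43308169 275.84668775]
 [484.7616462  284.6411931 ]]
```

View pics/s13.png

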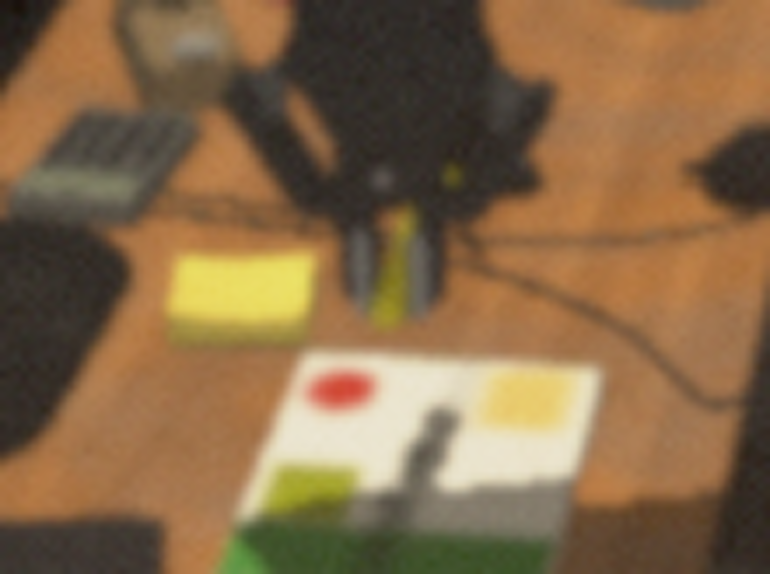

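View pics/t13.png

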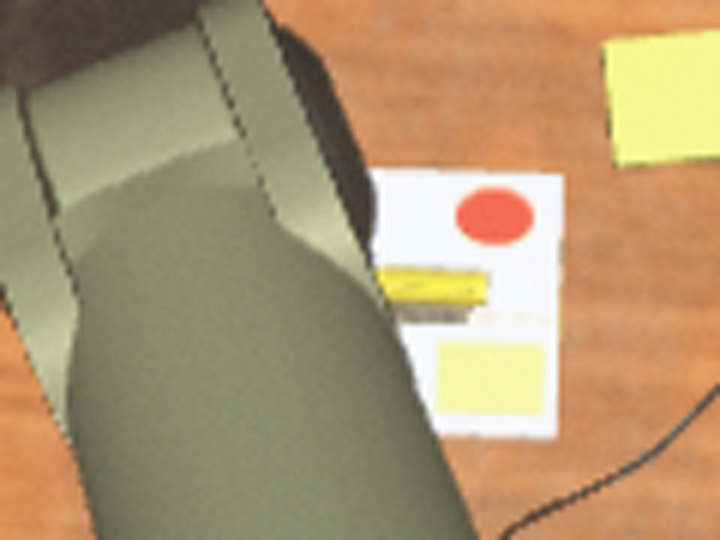

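The pen is held level and in line. The predicted back end, (485,285) in t13, matches the picture at about (488,287), over the white part of the magazine. I descend.

move_arm([
  [0.07,0.06,0.6,0,0,0],
  [0,0,0.9,0,0,0],
  [0,0,0.8,0,0,0],
  [0,0,0.5,0,0,0],
  [0,0,0.3,0,0,0],
])

```text
clock: 13.9
position: [0.5653, 0.3522, 0.0262]
tool_rot: [-3.141, 0.001, 1.537]
force: [-0.3, -0.0, 0.3]
grip_width: 0.0142
```

move_arm([
  [0,0,0.08,0,0,0],
  [0,0,0.08,0,0,0],
  [0,0,0,0,0,0],
])

```text
clock: 14.2
position: [0.5656, 0.3528, 0.0236]
tool_rot: [3.141, -0.0, 1.538]
force: [-0.4, 0.7, -0.1]
grip_width: 0.014
```

```bash
python3 -c "
from h import *
go([.5643,.3515,.0100])
crop('side',270,220,80,60,10,'pics/s14.png')
o=bot.observe();print(o['grip_width'],o['force'],o['moment'])
"
```

```text
t 14.2 pos [0.5656 0.3528 0.0236] rot [ 3.1410e+00 -4.0000e-04  1.5377e+00] tool shift/25mm [-0.05 -0.05  0.55]
0.014085250638222207 [ 1.28353302 -0.03398637 -0.24551181] [ 3.06161224e-05  5.36729591e-03 -9.87988828e-03]
```

View pics/s14.png

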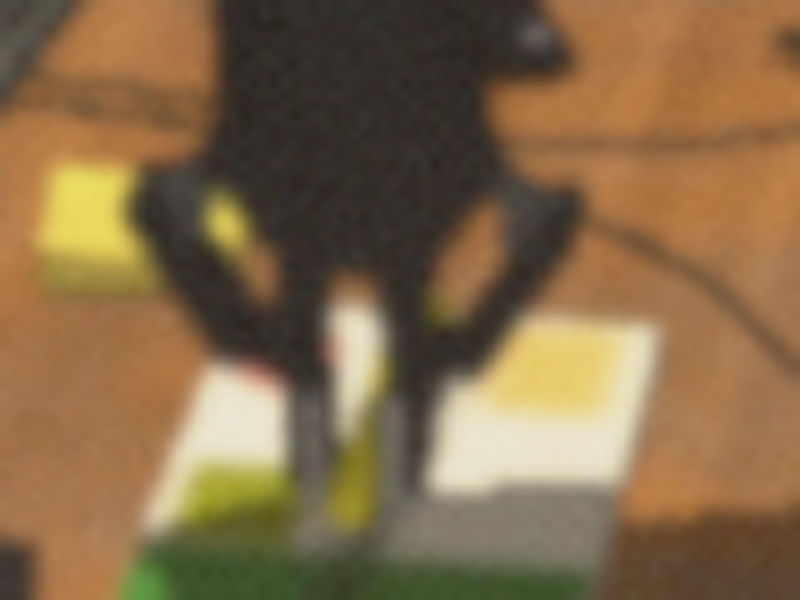

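The pen is just above the magazine and not yet touching. I go down gently, watching the force.

move_arm([
  [-0.05,-0.05,0.12,0,0,0],
  [0,0,0.12,0,0,0],
  [0,0,0.1,0,0,0],
  [0,0,0.06,0,0,0],
  [0,0,0,0,0,0],
])

```text
clock: 14.75
position: [0.5639, 0.3514, 0.0129]
tool_rot: [-3.141, 0.0, 1.538]
force: [-0.4, -0.5, 0.6]
grip_width: 0.0139
```

move_arm([
  [0,0,0.04,0,0,0],
  [0,0,0,0,0,0],
])

```text
clock: 14.95
position: [0.564, 0.3515, 0.0121]
tool_rot: [-3.142, 0.0, 1.538]
force: [0.1, -0.1, 0.1]
grip_width: 0.0139
```

move_arm([
  [0,0,0.03,0,0,0],
  [0,0,0,0,0,0],
])

```text
clock: 15.15
position: [0.564, 0.3515, 0.0114]
tool_rot: [-3.142, 0.0, 1.538]
force: [-0.7, -0.2, -0.3]
grip_width: 0.0142
```

move_arm([
  [0,0,0.03,0,0,0],
  [0,0,0,0,0,0],
])

```text
clock: 15.35
position: [0.564, 0.3514, 0.0106]
tool_rot: [-3.142, 0.0, 1.538]
force: [0.1, 0.2, -1.1]
grip_width: 0.0138
```

```bash
python3 -c "
from h import *
for i in range(4):
  viewer.grab_frame('top');o=bot.observe();print(o['force'],o['moment'],o['position'])
crop('side',270,220,80,60,10,'pics/s15.png')
"
```

```text
[ 0.21648307 -0.68483789  0.83365537] [ 0.05291355  0.0269443  -0.01850675] [0.56401853 0.35142286 0.01060633]
[ 0.89998291 -0.06988201  0.3228738 ] [ 0.06593007 -0.0446946   0.01502547] [0.56404692 0.35143884 0.01063018]
[-0.36799854 -0.6368609  -0.19224173] [ 0.01995348  0.0210273  -0.00258901] [0.56404353 0.3514496  0.01064389]
[-0.4283957   1.02847137  0.04673886] [ 0.02876292 -0.0205352   0.04864853] [0.56406062 0.35144897 0.01066332]
```

View pics/s15.png

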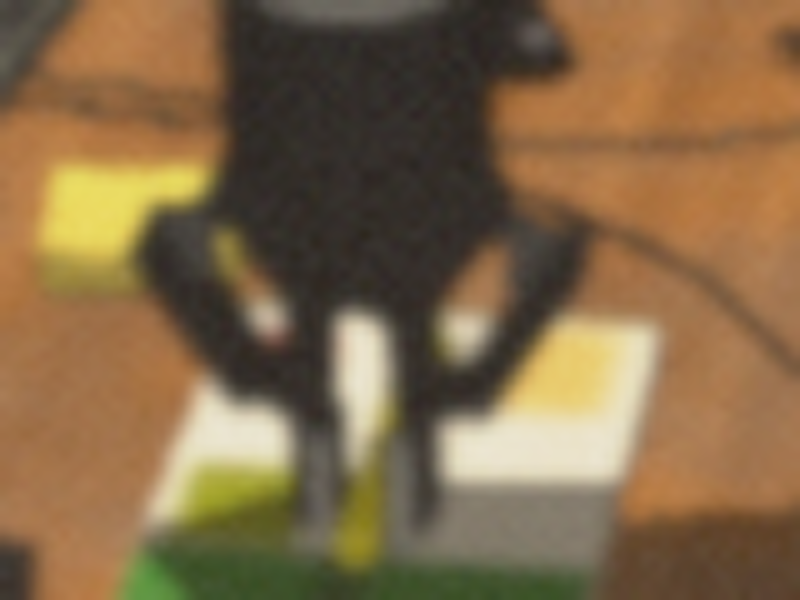

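move_arm([
  [0,0,0.03,0,0,0],
  [0,0,0,0,0,0],
])

```text
clock: 15.8
position: [0.5641, 0.3515, 0.01]
tool_rot: [3.141, -0.0, 1.538]
force: [-0.9, 0.0, 2.2]
grip_width: 0.014
```

move_arm([
  [0,0,0.03,0,0,0],
  [0,0,0,0,0,0],
])

```text
clock: 16.0
position: [0.5642, 0.3515, 0.0099]
tool_rot: [3.142, -0.0, 1.538]
force: [-5.6, -2.0, 15.1]
grip_width: 0.014
```

Contact came at z = 0.010, as computed. I back off 0.5 mm to relieve the force, then open slowly.

move_arm([
  [0,0,-0.02,0,0,0],
  [0,0,0,0,0,0],
])

```text
clock: 16.2
position: [0.5641, 0.3515, 0.01]
tool_rot: [3.141, -0.0, 1.538]
force: [-1.8, -1.1, 7.9]
grip_width: 0.0139
```

move_arm([
  [0,0,0,0,0,0],
  [0,0,0,0,0,0],
], claw=0.62, force=20)

```text
clock: 16.4
position: [0.5642, 0.3515, 0.0099]
tool_rot: [3.141, -0.0, 1.538]
force: [-1.4, -1.0, 6.4]
grip_width: 0.0166
```

move_arm([
  [0,0,0,0,0,0],
  [0,0,0,0,0,0],
], claw=0.54)

```text
clock: 16.6
position: [0.5643, 0.3515, 0.0098]
tool_rot: [3.141, -0.0, 1.538]
force: [-0.7, -0.4, 4.2]
grip_width: 0.0199
```

move_arm([
  [0,0,0,0,0,0],
  [0,0,0,0,0,0],
  [0,0,0,0,0,0],
], claw=0.3)

```text
clock: 16.9
position: [0.5638, 0.3514, 0.0094]
tool_rot: [-3.141, 0.0, 1.538]
force: [-0.0, 0.9, 1.1]
grip_width: 0.03
```

```bash
python3 -c "
from h import *
crop('side',270,220,80,60,10,'pics/s16.png')
o=bot.observe();print(o['grip_width'],o['force'],o['moment'])
"
```

```text
0.029926145863610785 [ 1.07210948 -0.37086827 -0.34311789] [-0.04356758  0.00066469  0.02262164]
```

View pics/s16.png

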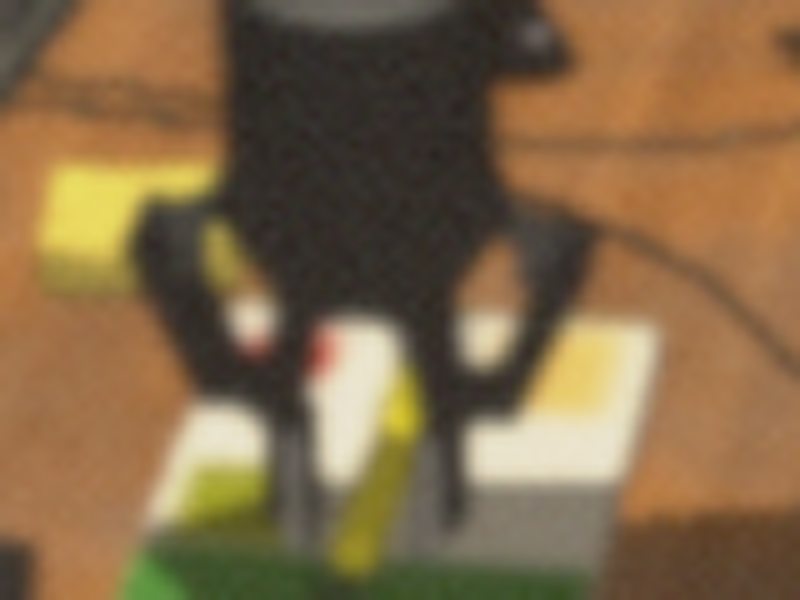

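The pen is free and lies between the open fingers. I retreat straight up.

move_arm([
  [0,0,-0.2,0,0,0],
  [0,0,-0.4,0,0,0],
  [0,0,-0.6,0,0,0],
  [0,0,-1,0,0,0],
  [0,0,-1,0,0,0],
])

```text
clock: 17.45
position: [0.5641, 0.3514, 0.0917]
tool_rot: [3.141, -0.0, 1.538]
force: [0.5, 0.7, 0.2]
grip_width: 0.0297
```

move_arm([
  [-0.5,-1,-1,0,0,0],
  [-0.5,-1,-1,0,0,0],
  [0,-1,-1,0,0,0],
  [0,-1,-0.5,0,0,0],
  [0,-0.6,0,0,0,0],
])

```text
clock: 17.95
position: [0.4474, 0.331, 0.1803]
tool_rot: [3.14, -0.003, 1.538]
force: [0.9, -0.0, -0.7]
grip_width: 0.0298
```

```bash
python3 -c "
from h import *
im=viewer.grab_frame('top')[:,:,::-1];cv2.imwrite('pics/top17.png',im)
im=viewer.grab_frame('side')[:,:,::-1];cv2.imwrite('pics/side17.png',im)
crop('side',250,200,110,82,7,'pics/s17.png','pics/side17.png')
o=bot.observe();print(o['clock'],o['position'])
"
```

```text
18.05 [0.44681243 0.33101667 0.17891849]
```

View pics/top17.png

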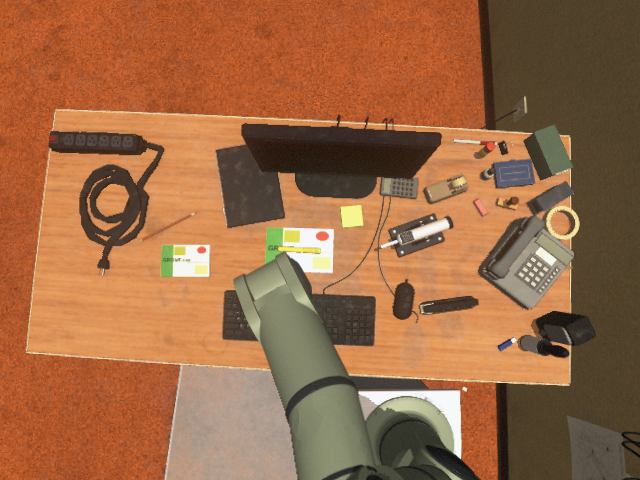

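View pics/s17.png

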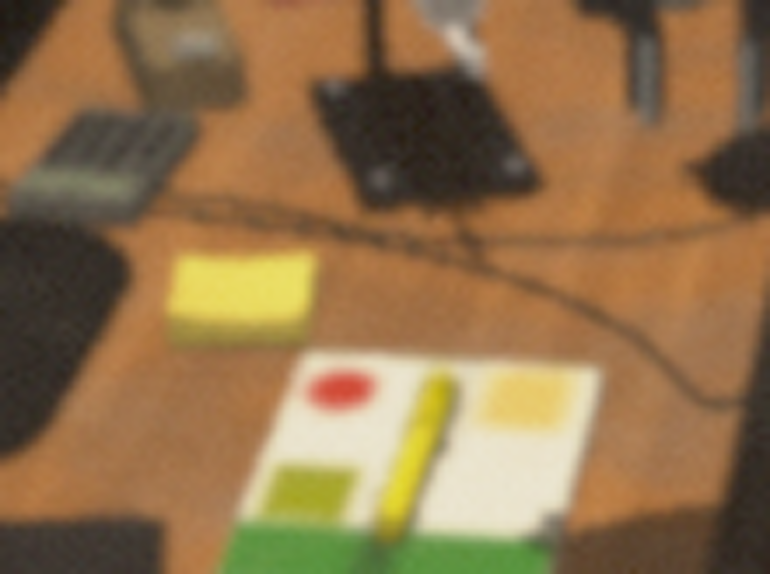

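The pen lies on the magazine from about (277,250) to (321,251) in the top view, along its length. I check that it's still, and that nothing else has moved.

move_arm([
  [0,0,0,0,0,0],
  [0,0,0,0,0,0],
  [0,0,0,0,0,0],
  [0,0,0,0,0,0],
  [0,0,0,0,0,0],
])

```text
clock: 18.55
position: [0.4485, 0.3301, 0.177]
tool_rot: [-3.142, 0.0, 1.537]
force: [-0.1, -0.4, 0.5]
grip_width: 0.03
```

```bash
python3 -c "
from h import *
a=cv2.imread('pics/top17.png');b=viewer.grab_frame('top')[:,:,::-1].copy();cv2.imwrite('pics/top18.png',b)
crop('top',255,220,90,65,8,'pics/t18.png','pics/top18.png')
o=cv2.imread('pics/top0.png')
f=lambda x,y:cv2.absdiff(x,y).max(2)>60
print('17-18 diff in mag',f(a,b)[225:256,262:338].sum())
for n,(x0,x1,y0,y1) in dict(stapler=(415,485,290,320),mouse=(385,420,275,325),pad=(335,370,200,232),calc=(378,422,172,202),stand=(378,460,210,262)).items(): print(n,f(o,b)[y0:y1,x0:x1].sum())
g=lambda p:((p[0]+.5)/8-.5+255,(p[1]+.5)/8-.5+220)
"
```

```text
17-18 diff in mag 1
stapler 0
mouse 0
pad 0
calc 0
stand 0
```

View pics/t18.png

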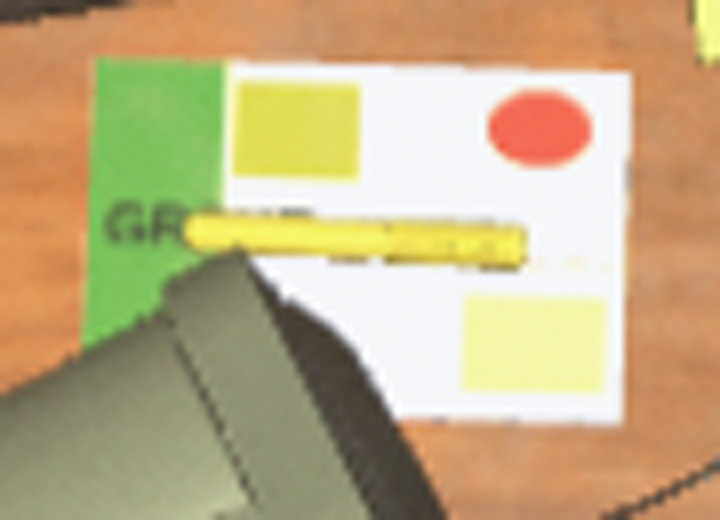

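The pen, (185,230) to (525,247) in t18, is parallel to the long side, well inside the edges and at rest. The bystanders are unchanged. I hand the job in.

```bash
python3 -c "
from workcell import workorder
print(workorder.job_done())"
```

```text
the job is handed in; nothing more can be done
None
```

The highlighter lies flat on the larger magazine, parallel to its long side and well inside the edges, and the job is handed in at about 18.6 s.

I pressed the thumb plate down until the pen slid out to the stop, then let the tube come back level. I gripped the bare end, tipped it about 10 mm over the stop, drew it out along the tube and lowered it onto the magazine before opening the fingers.

**Last checks:**
- **Pen:** between two pictures about 0.5 s apart it stayed still.
- **Other things:** the picture areas around the stapler, mouse, sticky pad, calculator and stand showed no change from the start.
- **Robot:** the gripper was clear of everything.

**What disagreed or was less certain:**
- **Grip reading:** the gripper read 14 mm on the 17 mm barrel. A second grip 3 mm lower read the same, so I took it as an offset, and the hold stayed firm.
- **Setting down:** on the final lowering the force rose to about 15 N. Some of it stayed as the fingers opened, so the fingertips were probably touching the magazine as well. The pen may therefore have settled by up to about a millimetre on release.

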